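# Lay the varnish brush in its sloped rest

### The arm

A 6-joint arm with a two-finger parallel gripper is mounted at the origin on the work surface. World frame = base frame: x ahead of the robot, y to its left, z up, the work surface at z = 0. Lengths are in m, angles in rad, forces in N, time in s.
With the tool pointing down it reaches from about 0.275 to 0.725 m from the base axis. Payload 15.9 kg.
Tool frame: the origin (TCP) lies at the very end of the fingers, on their centre line; the grasp point (between the pads) lies 19 mm behind it; z points along the fingers, x is the direction in which the jaws open and shut, and the axes are right-handed (so a half turn about z gives the same grasp; the last joint's range is limited). The gripper opens to 85 mm and grips with 20 to 120 N. Pads are 22 mm wide; open, the fingers measure 114 mm over their backs; the gripper's body (76 mm by 85 mm) begins 54 mm behind the grasp point. The pads swing forward as they close: fully open they stand 13 mm farther back than shut.
Start: joints at [1.208, 0.213, -0.034, 1.323, 0, 1.571], TCP at [0.177, 0.467, 0.231] pointing down, gripper open.
Joint ranges: [-2.98, 2.98], [-0.74, 1.72], [-1.14, 1.35], [-2.1, 2.04], [-1.57, 1.44], [-3.14, 3.14]. Speed limits (rad/s): [1.89, 1.89, 2.39, 2.57, 3.14, 3.14].

### API

Orientations are given as a rotation vector (axis times angle).
In Python, from plant import r gives the robot as it stands.
- The arm moves only by the tool send_rows, never from a script. Its argument "rows" is a list of rows, each an object with "xyz": the shift along the tool's x, y, z in m, a list of three; "rotation": the turn, a rotation vector about the tool's x, y, z in degrees, a list of three; "gripper": the opening, from 0 (shut) to 1 (fully open). In form: [{"xyz": [tx, ty, tz], "rotation": [ax, ay, az], "gripper": gripper}, ...]. A call has 1 to 8 rows; each row shifts and turns the pose as measured when the row begins, along the tool's axes as they then stand; what a row does not reach is not made up. A row lasts 1/8 s, in which the tool goes at most 62.5 mm and 10.7 degrees, less where a joint would pass 70% of its speed; a pose out of reach is approached as far as the arm can. A call is refused whole if a number of a shift passes 0.0625 or a number of a turn 10.7, either way. A call with a gripper value outside its range is refused whole. The fingers move at their own pace and stop on an object; "force" is the grip in N (left out, the last holds). Time passes only in rows, so rows that do not move let the fingers close. It gives the time, the measured TCP pose, the force and the opening at its end, in the units of the state.
- r.get_obs(): the state, without advancing time (a new reading comes with each control period).
- r.snapshot(name): name is "side" or "top" or "wrist"; returns a dict with "frame" (400x640x3 uint8, red, green, blue), "fx", "fy", "cx", "cy" (pixels), "R" (3x3) and "t" (3): a world point X has camera coordinates R X + t; the wrist camera has in their place "T_tool_cam" (4x4, takes a point from camera to tool coordinates, whose origin is the TCP and whose axes are the tool frame's). Camera axes: x right, y down, z forward; pixel columns grow to the right and rows downward; lengths in m; the calibration is good to about 2 mm. A picture is of the moment at which its call begins: read the wrist's pose just before it. There is no depth.
- r.sign_off(): hands the job in, once; it reports no verdict.
Trained networks look in the newest picture that a camera, given by its name, has taken for a name from the list of things; names that differ only in an ending like _2 or _b are one class to them, and where a whole thing is asked for, a point or a joint stands for the part that bears it (a point fixed in the world has none). Each returns a list of dicts, best first, with "confidence" (0 to 1); they miss things now and then, are a little off and sometimes report something else, mostly with a low value. They report only what shows in the picture. A call takes as long as a camera call. They do not tell look-alikes from the thing itself.
- r.find_in(camera, target): "box" ([left, top, right, bottom] in pixels, round what is visible of it).
The state is a dict: "clock": time; "qpos": joint angles; "dq": joint speeds; "joint_efforts": joint torques, N m; "position": TCP position; "eef_rot": TCP orientation; "ft_force": force on the tool from outside, world axes, zero at the start; "wrist_torque": the same for the moment, N m; "width": finger opening in m.
Only numpy, scipy, OpenCV 4.12 (cv2) and the standard library are available. Lean on these libraries where they do the work, as an engineer would, in place of code of your own. Each camera call takes 0.05 s, during which the arm holds its last target. There are 200 camera calls.

### The job

Pick up the flat varnish brush lying on the bench and lay it in the sloped wooden brush rest: bristles at the high end, handle lying flat in both notches, butt end down against the foot stop. Lay it in, do not drop it, and leave the paint jar, the bauble on its stand and the water pot where they are.

Things in the scene. Friction and masses are not known exactly. Their poses are not given: they have to be found in the camera images.
- brush: Loose flat varnish brush, 214 mm long, about 70 g, lying flat. Origin in the middle of the handle at half thickness, 7 mm above the bench at the start; x along the brush to the bristles, y across its width, z up. Pale wooden handle, a bar 18 mm wide, 14 mm thick, from x = -70 mm (butt end) to +65 mm. Centre of mass at about x = +33 mm. Either flat face may be up in the rest.
- brush_tip (a point): Outer end of the bristles, on the brush's axis, 144 mm from its origin; axes as the brush. From the handle (x = 65 mm) to 101 mm a steel ferrule 34 mm wide, 14 mm thick; from there dark stiff bristles 32 mm wide, 12 mm thick.
- rest: Wooden brush rest, fixed: base board 170 x 90 x 12 mm with two notched saddles in line, the low one near the robot, the high one beyond it; 117 mm tall. Origin on the bench below seat; x level, from the low to the high end, within 25 degrees of straight away from the robot; z up. The line of the notches climbs 30 degrees towards x. It stands left or right of the brush.
- seat (a point): Where the brush's origin lies once seated, 85 mm above the bench. x up the slope (30 degrees above level), y level across the notches, z square to the slope, up. Saddles 12 mm thick in x, centred at x = -46 and +46 mm, fingers fit between. Notch floors at z = -7 mm, 27 mm wide, cheeks flare out up to z = 7 mm.
- foot_stop (a point): Middle of the face of the rest's foot stop, on the slope line at x = -71 mm of seat, with the same axes as it; a rigid wooden lip 44 mm wide, reaching from z = -19 to +7 mm.
- paint_jar: Closed yellow paint jar, 64 mm across, 85 mm tall, origin under its centre; leave alone.
- bauble: Gold bauble, 68 mm across, on a stick in a 75 mm square wooden foot, 151 mm tall in all; origin under its centre; leave alone.
- water_pot: Empty white pot, 70 mm across the rim, 80 mm tall, origin under its centre; leave alone.
Things that resemble listed ones, but are neither listed nor needed, are in the scene too. There is more than one size of the brush; the one meant has the size given above.

How it is judged:
On the way, in this order (a step that is already met when the one before it is completed fails the run):
1. the brush is held by the fingers clear of the bench (its middle more than 50 mm up) (contact force between the fingers and brush above 1 N and height (world z) of brush above 0.05 m and distance between brush and seat above 0.05 m), for 0.2 s.
2. still held by the fingers, the brush is brought down into the rest: its middle within 18 mm of the seat (contact force between the fingers and brush above 1 N and distance between brush and seat below 0.018 m), for 0.1 s.
At the end, for the whole second after the job is handed in: The brush lies at rest in the rest, bristles at the high end: its middle at the seat to within 8 mm up the slope (butt at most 9 mm from the foot stop), 7 mm sideways and 4 mm in height off the notch floors, its axis within 0.12 rad of the slope and its flat within 0.2 rad (x of brush in the frame of seat between -0.006 and 0.008 m and y of brush in the frame of seat between -0.007 and 0.007 m and z of brush in the frame of seat between -0.004 and 0.004 m and angle between the x axis of brush and the x axis of seat, either way round below 0.12 rad and angle between the z axis of brush and the z axis of seat, either way round below 0.2 rad and x of brush_tip in the frame of seat above 0.1 m and linear speed of brush below 0.02 m/s and angular speed of brush below 0.2 rad/s); the robot touches nothing.
It fails at once if the paint jar is pushed more than 20 mm or tipped (distance of paint_jar from where it was at the start of the episode above 0.02 m or angle between paint_jar's own z axis and vertical above 0.3 rad).
It fails at once if the bauble is pushed more than 20 mm or tipped (distance of bauble from where it was at the start of the episode above 0.02 m or angle between bauble's own z axis and vertical above 0.3 rad).
It fails at once if the water pot is pushed more than 20 mm or tipped (distance of water_pot from where it was at the start of the episode above 0.02 m or angle between water_pot's own z axis and vertical above 0.3 rad).
It also fails if it takes over 40 s, if anything falls off the work surface, if the arm or the gripper's body presses on something with over 40 N, if the wrist force passes 120 N, or if a joint passes its speed limit or range.

## Working session

There is one attempt and no reset: what is moved stays moved. The work goes in short steps, Python scripts to look and compute and a tool call to move; the robot and the scene stay as the last step left them, time stands still between calls to the robot, and variables do not carry over. Pictures are saved under pics/ and viewed, about 8 in all and at most 12, crops included, and the job is handed in when it is done.

Besides the shell and the picture viewer there is one more tool, called after "Emit:" as name([rows], argument=value, ...), one row to a line, values as JSON. send_rows: Moves the arm, as the interface text tells. Its arguments: {"type":"object","properties":{"rows":{"type":"array","items":{"type":"object","properties":{"xyz":{"type":"array","items":{"type":"number"}},"rotation":{"type":"array","items":{"type":"number"}},"gripper":{"type":"number"}}}},"force":{"type":"number"}},"required":["rows"]}

```bash
mkdir -p pics; ls; cat > h.py <<'E'
import numpy as np,cv2
from scipy.spatial.transform import Rotation as Ro
from plant import r
def snap(n,f=None):
    o=r.get_obs(); s=r.snapshot(n)
    if n=='wrist':
        T=np.eye(4);T[:3,:3]=Ro.from_rotvec(o['eef_rot']).as_matrix();T[:3,3]=o['position']
        C=np.linalg.inv(T@np.array(s['T_tool_cam']));s['R']=C[:3,:3];s['t']=C[:3,3]
    s['R']=np.array(s['R']);s['t']=np.array(s['t'])
    if f: cv2.imwrite('pics/'+f,s['frame'][:,:,::-1])
    return s
def ray(s,u,v,z):
    d=s['R'].T@np.array([(u-s['cx'])/s['fx'],(v-s['cy'])/s['fy'],1]);c=-s['R'].T@s['t']
    return c+d*(z-c[2])/d[2]
def proj(s,X):
    p=s['R']@np.array(X)+s['t'];return np.array([s['fx']*p[0]/p[2]+s['cx'],s['fy']*p[1]/p[2]+s['cy']])
E
python3 - <<'E'
from h import *
np.set_printoptions(precision=3,suppress=True)
print(r.get_obs())
for n in('top','side'):
    s=snap(n,n+'0.png');print(n,-s['R'].T@s['t'])
    for k in('brush','brush_tip','rest','paint_jar','bauble','water_pot'):
        print(k,[(np.round(d['box']),round(d['confidence'],2)) for d in r.find_in(n,k)[:5]])
E
```

```text
pics
{'clock': 0.0, 'qpos': array([ 1.208,  0.213, -0.035,  1.323,  0.   ,  1.571]), 'dq': array([ 0.001,  0.002,  0.   ,  0.   , -0.001, -0.002]), 'joint_efforts': array([ -0.002, -68.615,  48.712,   0.017,   0.   ,  -0.   ]), 'position': array([0.177, 0.467, 0.231]), 'eef_rot': array([ 2.585,  1.784, -0.001]), 'ft_force': array([-0.066, -0.141, -0.906]), 'wrist_torque': array([ 0.011, -0.002, -0.033]), 'width': 0.08553859089543839}
top [ 0.357 -0.085  0.99 ]
brush [(array([340., 159., 366., 248.]), 0.98), (array([429., 133., 450., 254.]), 0.86), (array([312., 300., 438., 352.]), 0.69), (array([149., 170., 214., 248.]), 0.6)]
brush_tip [(array([314., 301., 443., 354.]), 0.83), (array([346., 156., 366., 251.]), 0.79), (array([428., 129., 451., 251.]), 0.65)]
rest [(array([156., 169., 214., 248.]), 0.83)]
paint_jar [(array([348.,  82., 377., 119.]), 0.76)]
bauble [(array([267.,  73., 306., 129.]), 0.67)]
water_pot [(array([165.,  80., 196., 119.]), 0.71)]
side [ 0.345 -0.893  1.021]
brush [(array([308., 311., 430., 341.]), 0.75), (array([299., 248., 380., 257.]), 0.71), (array([216., 239., 249., 344.]), 0.58)]
brush_tip [(array([307., 309., 432., 344.]), 0.96), (array([211., 241., 251., 345.]), 0.68), (array([300., 247., 378., 265.]), 0.62)]
rest [(array([276., 128., 333., 168.]), 0.62)]
paint_jar [(array([415., 223., 446., 258.]), 0.65)]
bauble [(array([391., 163., 422., 211.]), 0.87)]
water_pot [(array([374., 117., 394., 148.]), 0.73), (array([297., 248., 379., 261.]), 0.2)]
```

View pics/top0.png

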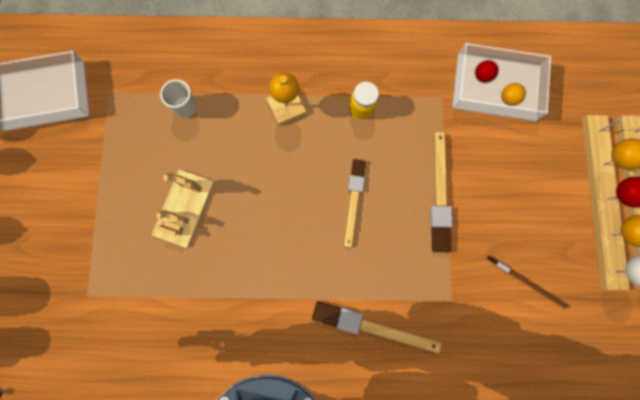

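View pics/side0.png

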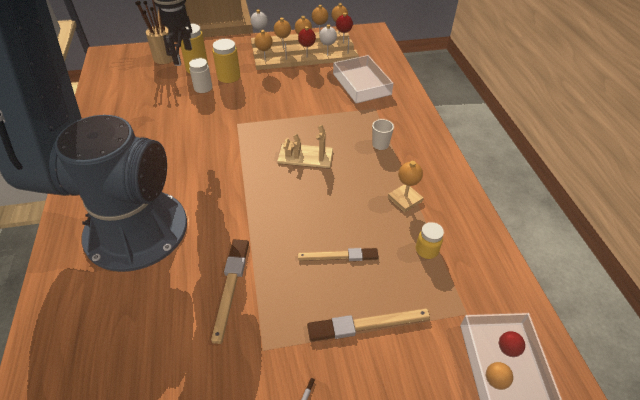

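The top picture shows four brushes: (355,203), (441,192), (377,327), and a thin one at (527,281). The rest is at (183,208), the pot at (178,97), the bauble at (285,95) and the jar at (364,100). I'll measure the brush lengths and take crops of the brush and rest.

```bash
python3 - <<'E'
from h import *
np.set_printoptions(precision=4,suppress=True)
s=snap('top');
for n,a,b in(('mid',(358,160),(348.5,246)),('right',(441,251),(440,133)),('near',(315,311),(439,347))):
    A=ray(s,*a,.007);B=ray(s,*b,.007);print(n,A,B,np.linalg.norm(A-B))
for n,p,z in(('jar',(364,100),.04),('bauble',(287,110),.01),('pot',(178,97),.04)): print(n,ray(s,*p,z))
for c in((178,171),(213,182),(189,248),(153,237)): print('restcorner',ray(s,*c,.012))
f=s['frame'][:,:,::-1]
a=cv2.resize(f[150:270,130:230],None,fx=4,fy=4,interpolation=3);b=cv2.resize(f[150:270,310:400],None,fx=4,fy=4,interpolation=3)
cv2.imwrite('pics/crop0.png',np.hstack([a,b]))
E
```

```text
mid [ 0.64   -0.2071  0.007 ] [ 0.4311 -0.1831  0.007 ] 0.21027247639633903
right [ 0.4224 -0.3996  0.007 ] [ 0.7119 -0.41    0.007 ] 0.2897304044745522
near [ 0.2825 -0.1062  0.007 ] [ 0.2077 -0.3856  0.007 ] 0.28922592415945053
jar [ 0.7809 -0.2187  0.04  ]
bauble [ 0.7648 -0.0317  0.01  ]
pot [0.7815 0.2305 0.04  ]
restcorner [0.6047 0.2265 0.012 ]
restcorner [0.5788 0.141  0.012 ]
restcorner [0.421  0.1881 0.012 ]
restcorner [0.4453 0.2736 0.012 ]
```

View pics/crop0.png

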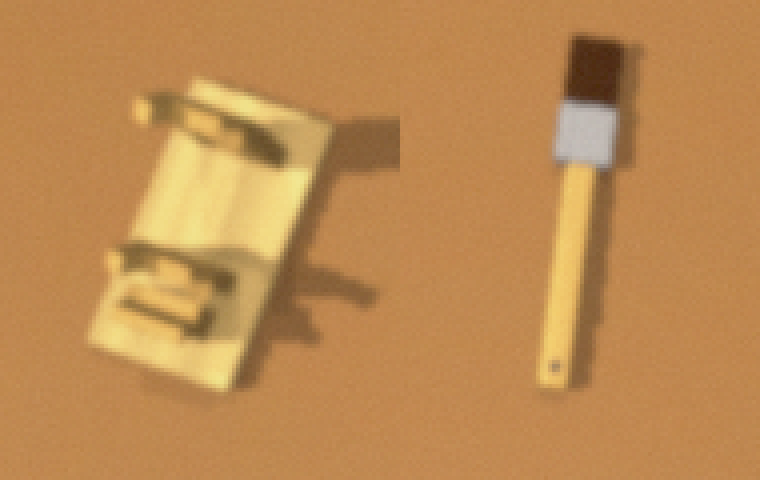

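The brush at (355,203) measures 210 mm, and the other two wooden ones measure 290 mm. The thin one is obviously something else. The crop confirms it: plain handle, bristles pointing away from the robot. I'll go via the rest for a close look.

Emit:
send_rows([
  {"xyz": [-0.018, 0.043, -0.009], "rotation": [0, 0, -0.5], "gripper": 1},
  {"xyz": [-0.018, 0.043, -0.009], "rotation": [0, 0, -0.5], "gripper": 1},
  {"xyz": [-0.018, 0.043, -0.009], "rotation": [0, 0, -0.5], "gripper": 1},
  {"xyz": [-0.018, 0.043, -0.009], "rotation": [0, 0, -0.5], "gripper": 1},
  {"xyz": [-0.018, 0.043, -0.009], "rotation": [0, 0, -0.5], "gripper": 1},
  {"xyz": [-0.018, 0.043, -0.009], "rotation": [0, 0, -0.5], "gripper": 1},
  {"xyz": [-0.018, 0.043, -0.009], "rotation": [0, 0, -0.5], "gripper": 1},
  {"xyz": [0, 0, 0], "rotation": [0, 0, 0], "gripper": 1},
])

```text
clock: 1.75
position: [0.4274, 0.2428, 0.2962]
eef_rot: [2.526, 1.868, 0.002]
ft_force: [-0.4, 0.6, 0.1]
width: 0.0853
```

```bash
python3 - <<'E'
from h import *
np.set_printoptions(precision=4,suppress=True)
s=snap('wrist','w1.png');o=r.get_obs();print(o['clock'],o['position'],o['eef_rot'],o['ft_force'],'cam',-s['R'].T@s['t'],s['T_tool_cam'])
E
```

```text
1.8 [0.4263 0.2436 0.296 ] [2.525  1.8689 0.0011] [-0.5874  0.4942  0.1526] cam [0.363  0.263  0.4372] [[ 1.     -0.      0.      0.0005]
 [-0.      0.9643  0.265  -0.0673]
 [-0.     -0.265   0.9643 -0.1411]
 [ 0.      0.      0.      1.    ]]
```

View pics/w1.png

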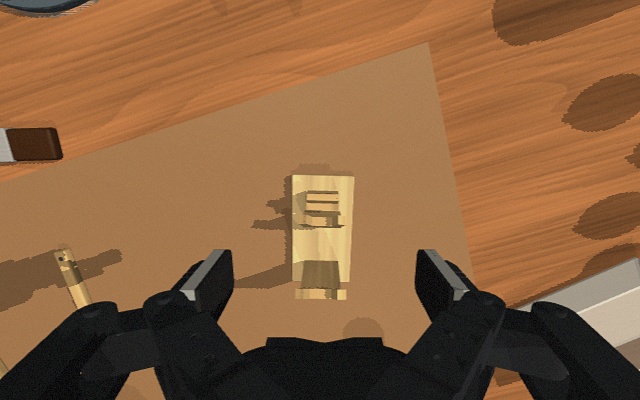

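The wrist view shows the rest at (323,230), with the low saddle and stop at the top, about (322,200), and the high saddle at (321,293). I'll zoom in to place the features.

```bash
python3 - <<'E'
from h import *
f=cv2.imread('pics/w1.png')[165:310,270:380];cv2.imwrite('pics/w1c.png',cv2.resize(f,None,fx=4,fy=4,interpolation=3))
E
```

```text
(no output)
```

View pics/w1c.png

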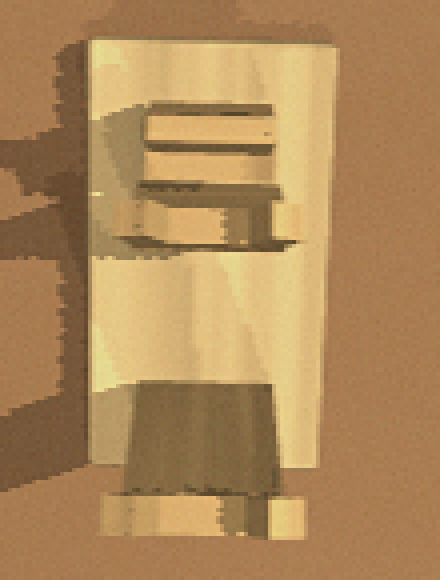

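```bash
cat > rest.py <<'E'
from h import *
def seatT(X,Y,yaw):
    T=np.eye(4);T[:3,:3]=(Ro.from_euler('z',yaw)*Ro.from_euler('y',-np.pi/6)).as_matrix();T[:3,3]=[X,Y,.085];return T
def sp(T,p): return (T@np.r_[p,1])[:3]
E
python3 - <<'E'
from rest import *
from scipy.optimize import least_squares as ls
np.set_printoptions(precision=4,suppress=True)
import pickle
s=snap('wrist')
px=lambda u,v:np.array([270+u/4,165+v/4])
B=[ray(s,*px(*c),.012)[:2] for c in((89,40),(338,45),(318,467),(88,467))]
print(np.array(B),'center',np.mean(B,0)); a=(B[2]+B[3]-B[0]-B[1]);print('yaw',np.degrees(np.arctan2(a[1],a[0])),[np.degrees(np.arctan2(*(q[::-1]))) for q in(B[3]-B[0],B[2]-B[1])],np.linalg.norm(a)/2,np.linalg.norm(B[1]-B[0]))
def res(p):
    T=seatT(*p); return np.r_[proj(s,sp(T,(.046,0,.007)))-px(204,517),proj(s,sp(T,(-.046,0,.007)))-px(209,222)]
o=ls(res,[.51,.207,-.29],x_scale=.01);print(o.x,np.degrees(o.x[2]),o.fun*4)
T=seatT(*o.x)
yaw=o.x[2];print('base centre rel seat',Ro.from_euler('z',-yaw).apply(np.r_[np.mean(B,0)-o.x[:2],0]))
for x in(-.071,-.052,-.04,.04,.052):
  for z in ((-.019,.007) if x<-.06 else (.007,)): print(x,z,[(proj(s,sp(T,(x,y,z)))-[270,165])*4 for y in(-.022,.022)])
pickle.dump(o.x,open('seat.pkl','wb'))
E
```

```text
[[0.4223 0.1988]
 [0.4497 0.2824]
 [0.6082 0.2305]
 [0.582  0.1447]] center [0.5156 0.2141]
yaw -18.41881290068047 [np.float64(-18.697888389113032), np.float64(-18.13670197367586)] 0.16761844313634428 0.08799427913405877
[ 0.5216  0.2122 -0.3143] -18.010436825301984 [-0.0468  3.0115  0.0502 -2.9812]
base centre rel seat [-0.0064 -0.      0.    ]
-0.071 -0.019 [array([146.1621, 161.6556]), array([273.689 , 163.8339])]
-0.071 0.007 [array([142.4877, 142.1726]), array([278.1365, 144.501 ])]
-0.052 0.007 [array([140.6838, 199.4702]), array([277.9989, 201.7934])]
-0.04 0.007 [array([139.5215, 236.389 ]), array([277.9103, 238.7085])]
0.04 0.007 [array([131.2828, 498.0794]), array([277.282 , 500.3628])]
0.052 0.007 [array([129.9682, 539.836 ]), array([277.1818, 542.112 ])]
```

The seat fit agrees well with the saddle edges and the stop. Now to the brush.

Emit:
send_rows([
  {"xyz": [-0.05, 0.025, 0.011], "rotation": [0, 0, 0], "gripper": 0.7},
  {"xyz": [-0.05, 0.025, 0.011], "rotation": [0, 0, 0], "gripper": 0.7},
  {"xyz": [-0.05, 0.025, 0.011], "rotation": [0, 0, 0], "gripper": 0.7},
  {"xyz": [-0.05, 0.025, 0.011], "rotation": [0, 0, 0], "gripper": 0.7},
  {"xyz": [-0.05, 0.025, 0.011], "rotation": [0, 0, 0], "gripper": 0.7},
  {"xyz": [-0.05, 0.025, 0.011], "rotation": [0, 0, 0], "gripper": 0.7},
  {"xyz": [-0.05, 0.025, 0.011], "rotation": [0, 0, 0], "gripper": 0.7},
  {"xyz": [-0.05, 0.025, 0.011], "rotation": [0, 0, -10], "gripper": 0.7},
])

```text
clock: 2.85
position: [0.5028, -0.1964, 0.2043]
eef_rot: [-2.327, -2.109, -0.005]
ft_force: [0.8, 0.7, 0.7]
width: 0.0597
```

Emit:
send_rows([
  {"xyz": [0, 0, 0], "rotation": [0, 0, 0], "gripper": 0.7},
  {"xyz": [0, 0, 0], "rotation": [0, 0, 0], "gripper": 0.7},
])

```text
clock: 3.1
position: [0.5025, -0.1969, 0.2027]
eef_rot: [-2.325, -2.109, -0.003]
ft_force: [-0.2, -0.6, -0.3]
width: 0.0596
```

```bash
cat > delta.py <<'E'
from h import *
def delta(p,R):
    o=r.get_obs();C=Ro.from_rotvec(o['eef_rot']);print('clock',o['clock'],'pos',o['position'],'d',C.inv().apply(np.array(p)-o['position']),'rot',np.degrees((C.inv()*R).as_rotvec()),'f',o['ft_force'],'w',o['width'])
def down(yaw): # tool x at world yaw, z down
    c,s=np.cos(yaw),np.sin(yaw);return Ro.from_matrix(np.array([[c,s,0],[s,-c,0],[0,0,-1]]))
E
python3 - <<'E'
from delta import *
np.set_printoptions(precision=4,suppress=True)
s=snap('wrist','w2.png');print([(d['box'],d['confidence']) for d in r.find_in('wrist','brush')])
delta((.5205,-.193,.1),down(np.radians(83.5)))
for x in(-.07,.02,.144): print(proj(s,(.5006+.9935*x,-.191-.114*x,.014)))
E
```

```text
[([104.5, 123.9, 189.8, 357.4], 0.96), ([311.4, 111.9, 343.5, 294.4], 0.93)]
clock 3.2 pos [ 0.5025 -0.1966  0.2029] d [0.005  0.0176 0.1029] rot [-0.0356 -0.182   0.985 ] f [-0.2177 -0.2503  0.4556] w 0.060046562829122296
[329.2925 113.826 ]
[327.561  197.6428]
[325.5365 295.6419]
```

View pics/w2.png

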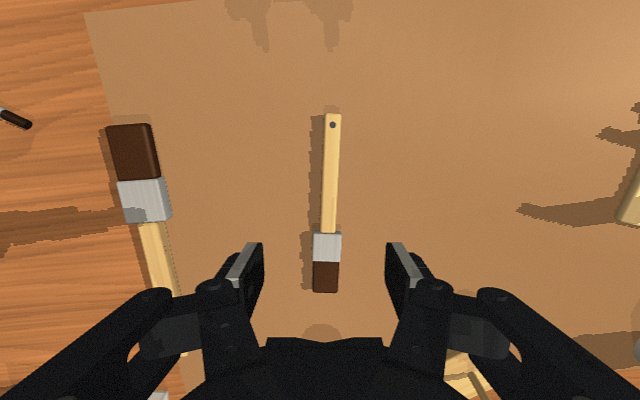

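The brush is between the fingers, with its butt at (334,114), ferrule start at (329,233) and tip at (325,292). I'll turn these into positions.

```bash
python3 - <<'E'
from delta import *
np.set_printoptions(precision=4,suppress=True)
s=snap('wrist')
a=ray(s,334,114,.013);b=ray(s,325.3,292,.012);m=ray(s,328.5,233,.014)
d=(b-a)[:2];L=np.linalg.norm(d);yaw=np.arctan2(d[1],d[0]);print(a,m,b,L,np.degrees(yaw),np.linalg.norm(m-a))
u=d/L;g=(a+b)[:2]/2+u*(.02-.037);print('grasp',g)
delta((*g,.06),down(yaw+np.pi/2))
E
```

```text
[ 0.4318 -0.178   0.013 ] [ 0.5627 -0.1959  0.014 ] [ 0.6401 -0.207   0.012 ] 0.21035742799242524 -7.918438270832005 0.13217118503063108
grasp [ 0.5191 -0.1902]
clock 3.25 pos [ 0.5026 -0.1966  0.2031] d [0.0076 0.0158 0.1431] rot [-0.0174 -0.1795  2.4225] f [-0.0776 -0.1798  0.7922] w 0.059879955679738625
```

Emit:
send_rows([
  {"xyz": [0.0025, 0.0055, 0.047], "rotation": [0, 0.1, 1.2], "gripper": 0.6},
  {"xyz": [0.0025, 0.0055, 0.047], "rotation": [0, 0.1, 1.2], "gripper": 0.6},
  {"xyz": [0.0025, 0.0045, 0.047], "rotation": [0, 0, 0], "gripper": 0.6},
  {"xyz": [0, 0, 0], "rotation": [0, 0, 0], "gripper": 0.6},
])

```text
clock: 3.75
position: [0.5213, -0.1861, 0.0615]
eef_rot: [-2.367, -2.065, -0.012]
ft_force: [-0.3, 0.4, 0.2]
width: 0.0513
```

```bash
python3 - <<'E'
from delta import *
np.set_printoptions(precision=4,suppress=True)
s=snap('wrist','w3.png')
delta((.5191,-.1902,.004),down(np.radians(82.1)))
u=np.array([np.cos(-.1382),np.sin(-.1382)])
for x in(-.07,.02,.065): print(proj(s,(*(np.array([.5191,-.1902])+u*(x-.02)),.014)))
E
```

```text
clock 3.8 pos [ 0.5226 -0.1868  0.0638] d [-0.0041 -0.0035  0.0598] rot [ 0.4481 -0.2905  0.0993] f [ 0.049  -0.0544  1.1033] w 0.05124560080604814
[315.261   74.3939]
[316.0124 222.5063]
[316.3234 283.8145]
```

View pics/w3.png

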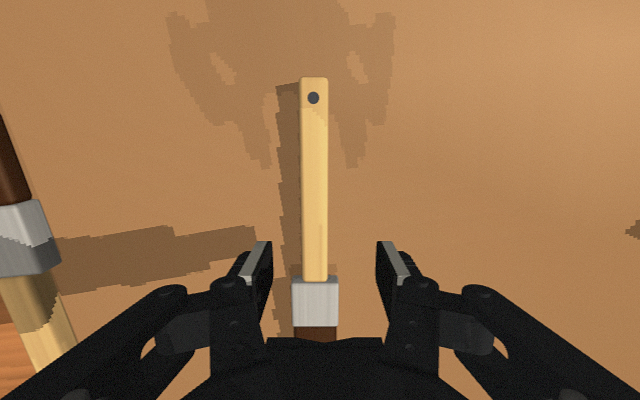

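The brush is centred between the fingers, with its butt at row 77 and ferrule at row 279. I'll descend and grip.

Emit:
send_rows([
  {"xyz": [-0.004, -0.0035, 0.02], "rotation": [0.4, -0.2, 0], "gripper": 0.55},
  {"xyz": [0, 0, 0.02], "rotation": [0, 0, 0], "gripper": 0.5},
  {"xyz": [0, 0, 0.016], "rotation": [0, 0, 0], "gripper": 0.5},
  {"xyz": [0, 0, 0], "rotation": [0, 0, 0], "gripper": 0.5},
])

```text
clock: 4.3
position: [0.5242, -0.1911, 0.0159]
eef_rot: [2.359, 2.06, 0.012]
ft_force: [0.4, -0.6, 0.4]
width: 0.0429
```

```bash
python3 - <<'E'
from delta import *
np.set_printoptions(precision=4,suppress=True)
delta((.5191,-.1902,.004),down(np.radians(82.1)))
E
```

```text
clock 4.3 pos [ 0.5242 -0.1911  0.0159] d [ 0.0002 -0.0053  0.0119] rot [0.7176 0.0639 0.1647] f [ 0.4443 -0.6409  0.4062] w 0.04293497575974147
```

Emit:
send_rows([
  {"xyz": [0, -0.005, 0.006], "rotation": [0.6, 0, 0.1], "gripper": 0.5},
  {"xyz": [0, 0, 0.005], "rotation": [0, 0, 0], "gripper": 0.5},
  {"xyz": [0, 0, 0], "rotation": [0, 0, 0], "gripper": 0.0},
  {"xyz": [0, 0, 0], "rotation": [0, 0, 0], "gripper": 0.0},
  {"xyz": [0, 0, 0], "rotation": [0, 0, 0], "gripper": 0.0},
  {"xyz": [0, 0, 0], "rotation": [0, 0, 0], "gripper": 0.0},
  {"xyz": [0, 0, 0], "rotation": [0, 0, 0], "gripper": 0.0},
], force=60)

```text
clock: 5.18
position: [0.5205, -0.1909, 0.0071]
eef_rot: [2.365, 2.061, 0.003]
ft_force: [0.2, -0.1, -0.7]
width: 0.016
```

```bash
python3 - <<'E'
from delta import *
np.set_printoptions(precision=4,suppress=True)
delta((.5191,-.1902,.004),down(np.radians(82.1)))
E
```

```text
clock 5.175 pos [ 0.5205 -0.1909  0.0071] d [ 0.0005 -0.0015  0.0031] rot [0.2636 0.1048 0.0561] f [ 0.2381 -0.1181 -0.6726] w 0.016046465996643035
```

The tip is only at mid-thickness of the handle, so I'll re-grip about 4 mm deeper.

Emit:
send_rows([
  {"xyz": [0, 0, 0], "rotation": [0, 0, 0], "gripper": 0.4},
  {"xyz": [0, 0, 0], "rotation": [0, 0, 0], "gripper": 0.4},
  {"xyz": [0, -0.001, 0.004], "rotation": [0.2, 0, 0], "gripper": 0.4},
  {"xyz": [0, 0, 0.002], "rotation": [0, 0, 0], "gripper": 0.0},
  {"xyz": [0, 0, 0], "rotation": [0, 0, 0], "gripper": 0.0},
  {"xyz": [0, 0, 0], "rotation": [0, 0, 0], "gripper": 0.0},
  {"xyz": [0, 0, 0], "rotation": [0, 0, 0], "gripper": 0.0},
  {"xyz": [0, 0, 0], "rotation": [0, 0, 0], "gripper": 0.0},
], force=70)

```text
clock: 6.18
position: [0.5195, -0.1908, 0.0011]
eef_rot: [2.367, 2.063, -0.001]
ft_force: [-1.3, 0.2, 3.8]
width: 0.0159
```

```bash
python3 - <<'E'
from delta import *
np.set_printoptions(precision=4,suppress=True)
delta((.5191,-.1902,.004),down(np.radians(82.1)))
E
```

```text
clock 6.175 pos [ 0.5195 -0.1908  0.0011] d [ 0.0006 -0.0005 -0.0029] rot [0.0716 0.1119 0.054 ] f [-1.2595  0.1768  3.7908] w 0.015920669035598228
```

Emit:
send_rows([
  {"xyz": [0, 0, -0.02], "rotation": [0, 0, 0], "gripper": 0.0},
  {"xyz": [0, 0, -0.04], "rotation": [0, 0, 0], "gripper": 0.0},
  {"xyz": [0, 0, -0.05], "rotation": [0, 0, 0], "gripper": 0.0},
  {"xyz": [0, 0, -0.05], "rotation": [0, 0, 0], "gripper": 0.0},
  {"xyz": [0, 0, -0.05], "rotation": [0, 0, 0], "gripper": 0.0},
  {"xyz": [0, 0, 0], "rotation": [0, 0, 0], "gripper": 0.0},
])

```text
clock: 6.92
position: [0.5184, -0.19, 0.2157]
eef_rot: [-2.368, -2.064, 0.004]
ft_force: [-0.3, -0.2, -0.5]
width: 0.016
```

```bash
cat >> rest.py <<'E'
import pickle
def target(hover,dx=.003,g=.02,up=0,dy=0,x=None):
    T=seatT(*(pickle.load(open('seat.pkl','rb')) if x is None else x));R=T[:3,:3]
    Rt=np.c_[R[:,1],R[:,0],-R[:,2]]
    return sp(T,(g+dx,dy,-.006+hover))+[0,0,up],Ro.from_matrix(Rt)
E
python3 - <<'E'
from delta import *; from rest import *
np.set_printoptions(precision=4,suppress=True)
t=target(.10);print(t[0]); delta(*t)
s=snap('wrist','w4.png')
E
```

```text
[0.4959 0.2205 0.1779]
clock 6.925 pos [ 0.5184 -0.19    0.2157] d [ 0.4037 -0.0783  0.0374] rot [-30.0205  -2.578    9.9566] f [-0.2753 -0.2308 -0.4507] w 0.015982084593441092
```

View pics/w4.png

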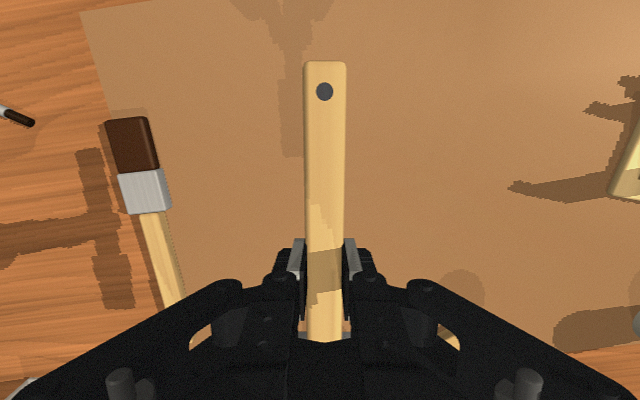

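The brush is held: butt edge at (325,61), handle running between the pads at (325,270). I'll compute the in-hand offset after moving across.

Emit:
send_rows([
  {"xyz": [0.05, -0.01, 0], "rotation": [0, 0, 0], "gripper": 0.0},
  {"xyz": [0.05, -0.01, 0], "rotation": [0, 0, 0], "gripper": 0.0},
  {"xyz": [0.05, -0.01, 0], "rotation": [0, 0, 0], "gripper": 0.0},
  {"xyz": [0.05, -0.01, 0], "rotation": [0, 0, 0], "gripper": 0.0},
  {"xyz": [0.05, -0.01, 0], "rotation": [-9, -0.8, 3], "gripper": 0.0},
  {"xyz": [0.05, -0.01, 0], "rotation": [-9, -0.8, 3], "gripper": 0.0},
  {"xyz": [0.05, -0.01, 0], "rotation": [-9, -0.8, 3], "gripper": 0.0},
  {"xyz": [0.03, 0, 0], "rotation": [0, 0, 0], "gripper": 0.0},
])

```text
clock: 7.98
position: [0.5082, 0.1961, 0.1931]
eef_rot: [2.214, 1.64, 0.354]
ft_force: [0.1, -0.0, -0.2]
width: 0.016
```

```bash
python3 - <<'E'
from delta import *; from rest import *
np.set_printoptions(precision=4,suppress=True)
t=target(.08);print(t[0]); delta(*t)
s=snap('wrist');M=np.array(s['T_tool_cam'])
print(s['fx'],'depth by width',s['fx']*.018/42)
for u,v in((304,63),(345,63),(325,61.5),(325.5,240)):
    d=M[:3,:3]@[(u-s['cx'])/s['fx'],(v-s['cy'])/s['fy'],1];print(M[:3,3]+d*(-.013-M[2,3])/d[2])
E
```

```text
[0.5054 0.2174 0.1606]
clock 7.975 pos [0.5082 0.1961 0.1931] d [ 0.02   -0.0219  0.0253] rot [-4.5818  0.2599  1.1214] f [ 0.1135 -0.0116 -0.1561] w 0.01599960646450947
304.5012668503482 depth by width 0.1305005429358635
[-0.0072 -0.0888 -0.013 ]
[ 0.0087 -0.0888 -0.013 ]
[ 0.001  -0.0894 -0.013 ]
[ 0.0013 -0.0151 -0.013 ]
```

Emit:
send_rows([
  {"xyz": [0.01, -0.011, 0.005], "rotation": [-2.3, 0, 0.6], "gripper": 0.0},
  {"xyz": [0.01, -0.011, 0.005], "rotation": [-2.3, 0, 0.6], "gripper": 0.0},
  {"xyz": [0, 0, 0], "rotation": [0, 0, 0], "gripper": 0.0},
  {"xyz": [0, 0, 0], "rotation": [0, 0, 0], "gripper": 0.0},
])

```text
clock: 8.52
position: [0.4989, 0.2222, 0.1686]
eef_rot: [2.172, 1.581, 0.411]
ft_force: [0.6, 0.1, -0.7]
width: 0.0159
```

```bash
python3 - <<'E'
from delta import *; from rest import *
np.set_printoptions(precision=4,suppress=True)
delta(*target(.08))
s=snap('wrist');T=seatT(*pickle.load(open('seat.pkl','rb')))
f=s['frame'][:,:,::-1].copy()
for p in((-.071,-.022,.007),(-.071,.022,.007),(-.052,-.022,.007),(-.052,.022,.007),(-.04,-.032,.007),(-.04,.032,.007)):
    q=proj(s,sp(T,p));print(q);cv2.circle(f,tuple(int(round(a)) for a in q),2,(255,0,0),-1)
cv2.imwrite('pics/w5.png',f)
t=snap('top');g=t['frame'][:,:,::-1][140:270,120:240];cv2.imwrite('pics/t5.png',cv2.resize(g,None,fx=4,fy=4,interpolation=3))
E
```

```text
clock 8.525 pos [0.4989 0.2222 0.1686] d [-0.0025  0.0026  0.0108] rot [-0.2097  0.4012  0.2043] f [ 0.6385  0.0973 -0.7495] w 0.015918803231223574
[288.058   83.2337]
[353.2195  83.4288]
[288.8053 112.5513]
[352.4295 112.7774]
[275.0325 130.3105]
[366.2182 130.6656]
```

View pics/w5.png

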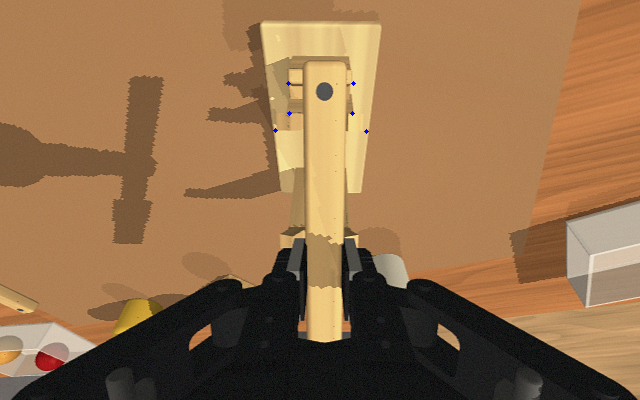

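The rest's stop and low saddle project where predicted, around (288–353, 83–113). I'll go closer and check with a zoomed crop.

Emit:
send_rows([
  {"xyz": [-0.0025, 0.0025, 0.025], "rotation": [-0.2, 0.4, 0.2], "gripper": 0.0},
  {"xyz": [0, 0, 0.025], "rotation": [0, 0, 0], "gripper": 0.0},
  {"xyz": [0, 0, 0.005], "rotation": [0, 0, 0], "gripper": 0.0},
  {"xyz": [0, 0, 0], "rotation": [0, 0, 0], "gripper": 0.0},
])

```text
clock: 9.12
position: [0.5291, 0.209, 0.1239]
eef_rot: [2.177, 1.574, 0.427]
ft_force: [-0.1, 0.5, -1.0]
width: 0.0163
```

```bash
python3 - <<'E'
from delta import *; from rest import *
np.set_printoptions(precision=4,suppress=True)
delta(*target(.03));delta(*target(0))
s=snap('wrist');T=seatT(*pickle.load(open('seat.pkl','rb')))
f=s['frame'][:,:,::-1].copy()
def show(c,n,pts,box,k=5):
    x0,y0,x1,y1=box;f=cv2.resize(c['frame'][y0:y1,x0:x1,::-1],None,fx=k,fy=k,interpolation=3)
    for p in pts:
        q=(proj(c,sp(T,p))-[x0,y0]+.5)*k;cv2.circle(f,tuple(int(round(a)) for a in q),2,(255,0,0),-1)
    return f
P=[(x,y,.007) for x in(-.071,-.052,-.04) for y in(-.022,.022)]+[(-.04,y,.007) for y in(-.032,.032)]+[(x,y,.007) for x in(.04,.052) for y in (-.032,.032)]
a=show(s,'',P,(250,20,395,200),3)
t=snap('top');b=show(t,'',P,(140,155,225,255),4)
h=np.zeros((max(a.shape[0],b.shape[0]),a.shape[1]+b.shape[1],3),np.uint8);h[:a.shape[0],:a.shape[1]]=a;h[:b.shape[0],a.shape[1]:]=b
cv2.imwrite('pics/w6.png',h)
E
```

```text
clock 9.125 pos [0.5291 0.209  0.1239] d [ 0.0006 -0.0035  0.0056] rot [ 0.0766 -0.0695 -0.2619] f [-0.1032  0.5056 -1.038 ] w 0.01633507878121532
clock 9.125 pos [0.5291 0.209  0.1239] d [ 0.0006 -0.0035  0.0356] rot [ 0.0766 -0.0695 -0.2619] f [-0.1032  0.5056 -1.038 ] w 0.01633507878121532
```

View pics/w6.png

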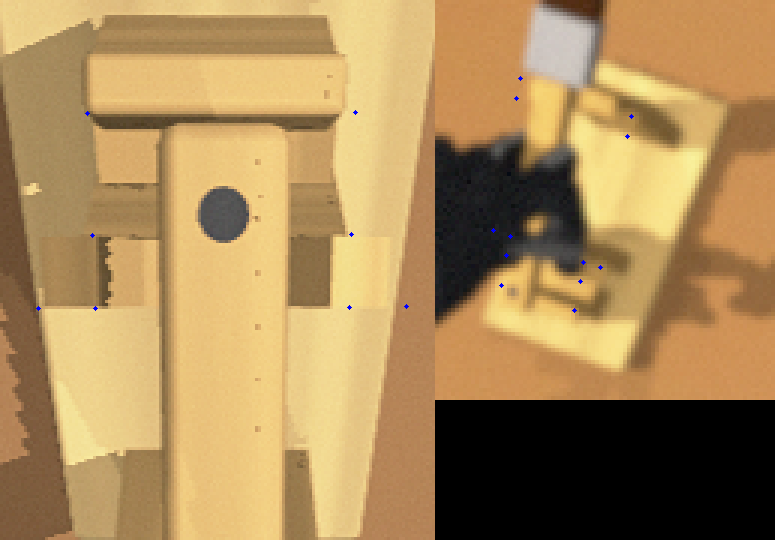

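Zoomed wrist view: the butt (crop col 225) lies over the stop and low saddle (cols 216 and 214) and is parallel to them. The saddle edges at rows 237 and 308 match the prediction. The rest sits about 1 mm towards −tool x, so I'll correct that and lower.

Emit:
send_rows([
  {"xyz": [-0.0008, -0.0035, 0.012], "rotation": [0, 0, -0.2], "gripper": 0.0},
  {"xyz": [0, 0, 0.012], "rotation": [0, 0, 0], "gripper": 0.0},
  {"xyz": [0, 0, 0.003], "rotation": [0, 0, 0], "gripper": 0.0},
  {"xyz": [0, 0, 0], "rotation": [0, 0, 0], "gripper": 0.0},
])

```text
clock: 9.72
position: [0.5395, 0.2058, 0.0982]
eef_rot: [2.172, 1.579, 0.428]
ft_force: [-1.5, 0.5, -0.6]
width: 0.0158
```

```bash
python3 - <<'E'
from delta import *; from rest import *
np.set_printoptions(precision=4,suppress=True)
delta(*target(0))
E
```

```text
clock 9.725 pos [0.5395 0.2058 0.0982] d [ 0.0005 -0.0001  0.0079] rot [ 0.1347 -0.1734 -0.0171] f [-1.4996  0.4915 -0.649 ] w 0.015804490247138637
```

Emit:
send_rows([
  {"xyz": [-0.0008, 0, 0.005], "rotation": [0, 0, 0], "gripper": 0.0},
  {"xyz": [0, 0, 0.002], "rotation": [0, 0, 0], "gripper": 0.0},
  {"xyz": [0, 0, 0], "rotation": [0, 0, 0], "gripper": 0.0},
])

```text
clock: 10.1
position: [0.543, 0.204, 0.092]
eef_rot: [2.172, 1.579, 0.429]
ft_force: [0.3, 0.8, -0.5]
width: 0.0162
```

```bash
python3 - <<'E'
from delta import *; from rest import *
np.set_printoptions(precision=4,suppress=True)
delta(*target(0));r.snapshot('wrist');r.snapshot('wrist');delta(*target(0))
E
```

```text
clock 10.1 pos [0.543 0.204 0.092] d [ 0.0011 -0.0003  0.0007] rot [ 0.1476 -0.1923 -0.0231] f [ 0.3465  0.843  -0.5386] w 0.0161592623769029
clock 10.2 pos [0.543  0.2041 0.0922] d [ 0.0011 -0.0004  0.0008] rot [ 0.1554 -0.2017 -0.023 ] f [ 0.7332 -0.04   -0.8402] w 0.01582649878470898
```

Emit:
send_rows([
  {"xyz": [0, 0, 0.0015], "rotation": [0, 0, 0], "gripper": 0.0},
  {"xyz": [0, 0, 0], "rotation": [0, 0, 0], "gripper": 0.0},
])

```text
clock: 10.45
position: [0.5438, 0.204, 0.0911]
eef_rot: [2.172, 1.579, 0.43]
ft_force: [0.0, -0.3, -0.2]
width: 0.016
```

Emit:
send_rows([
  {"xyz": [0, 0, 0.0015], "rotation": [0, 0, 0], "gripper": 0.0},
  {"xyz": [0, 0, 0], "rotation": [0, 0, 0], "gripper": 0.0},
])

```text
clock: 10.7
position: [0.5439, 0.2041, 0.0912]
eef_rot: [2.171, 1.58, 0.431]
ft_force: [0.2, 0.6, 0.2]
width: 0.0156
```

```bash
python3 - <<'E'
from delta import *; from rest import *
np.set_printoptions(precision=4,suppress=True)
delta(*target(0));print(r.get_obs()['wrist_torque'])
s=snap('wrist');t=snap('side')
a=cv2.resize(s['frame'][20:220,240:400,::-1],None,fx=2.5,fy=2.5,interpolation=3);b=cv2.resize(t['frame'][100:200,255:345,::-1],None,fx=4.4,fy=5,interpolation=3)
cv2.imwrite('pics/w7.png',np.hstack([a,b[:500]]))
E
```

```text
clock 10.7 pos [0.5439 0.2041 0.0912] d [ 0.0008 -0.0006 -0.0005] rot [ 0.1973 -0.2698  0.0268] f [0.1881 0.6033 0.2128] w 0.015576914500547627
[ 0.1589  0.513  -0.0227]
```

View pics/w7.png

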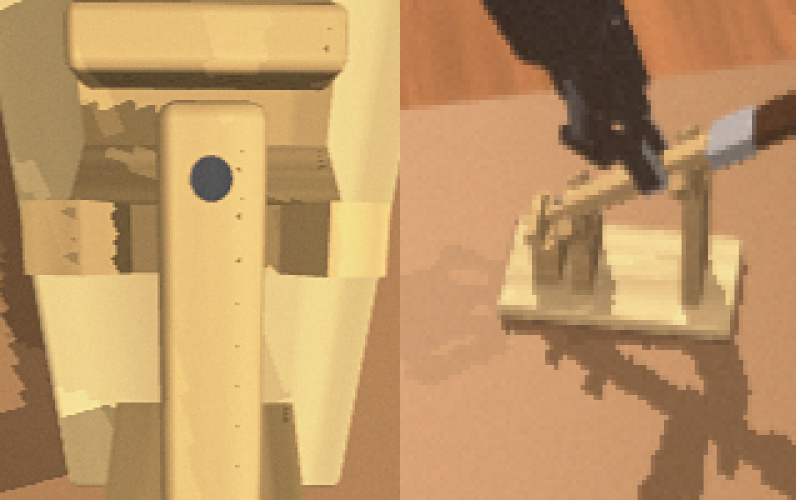

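Left: butt at row 101, with the stop's edge at rows 73–88 (gap about 3–4 mm), centred to about 1 mm in the saddle. Right: handle in both saddles, bristles at the high end. I'll press once more to feel the floor.

Emit:
send_rows([
  {"xyz": [0, -0.0005, 0.002], "rotation": [0, 0, 0], "gripper": 0.0},
])

```text
clock: 10.92
position: [0.5444, 0.2042, 0.0908]
eef_rot: [2.17, 1.58, 0.432]
ft_force: [-65.0, -1.3, 77.1]
width: 0.0155
```

Emit:
send_rows([
  {"xyz": [0, 0, 0.002], "rotation": [0, 0, 0], "gripper": 0.0},
])

```text
clock: 11.05
position: [0.5444, 0.2042, 0.0908]
eef_rot: [2.169, 1.581, 0.433]
ft_force: [-62.9, 0.5, 68.2]
width: 0.0163
```

```bash
python3 - <<'E'
from delta import *; from rest import *
np.set_printoptions(precision=4,suppress=True)
delta(*target(0));print(r.get_obs()['wrist_torque'])
E
```

```text
clock 11.05 pos [0.5444 0.2042 0.0908] d [ 0.0005 -0.0008 -0.001 ] rot [ 0.3055 -0.3448  0.1127] f [-62.8505   0.5106  68.2373] w 0.016303628300617736
[-2.0524  5.0333 -2.125 ]
```

It is firmly on the floor (force along the slope normal). I'll relax with a hold row, then open and back out.

Emit:
send_rows([
  {"xyz": [0, 0, 0], "rotation": [0, 0, 0], "gripper": 0.0},
  {"xyz": [0, 0, 0], "rotation": [0, 0, 0], "gripper": 0.0},
], force=20)

```text
clock: 11.3
position: [0.5442, 0.2044, 0.0916]
eef_rot: [2.168, 1.582, 0.434]
ft_force: [0.9, 0.4, -0.1]
width: 0.0163
```

Emit:
send_rows([
  {"xyz": [0, 0, 0], "rotation": [0, 0, 0], "gripper": 0.4},
  {"xyz": [0, 0, 0], "rotation": [0, 0, 0], "gripper": 0.4},
  {"xyz": [0, 0, 0], "rotation": [0, 0, 0], "gripper": 0.4},
  {"xyz": [0, 0, 0], "rotation": [0, 0, 0], "gripper": 0.4},
  {"xyz": [0, 0, -0.01], "rotation": [0, 0, 0], "gripper": 0.4},
  {"xyz": [0, 0, -0.02], "rotation": [0, 0, 0], "gripper": 0.4},
  {"xyz": [0, 0, -0.04], "rotation": [0, 0, 0], "gripper": 0.4},
  {"xyz": [0, 0, 0], "rotation": [0, 0, 0], "gripper": 0.4},
])

```text
clock: 12.3
position: [0.509, 0.215, 0.1546]
eef_rot: [2.169, 1.581, 0.433]
ft_force: [0.2, 0.7, 0.4]
width: 0.0344
```

```bash
python3 - <<'E'
from delta import *; from rest import *
np.set_printoptions(precision=4,suppress=True)
delta(*target(.06))
s=snap('wrist');t=snap('side');T=seatT(*pickle.load(open('seat.pkl','rb')))
for p in((-.07,0,.007),(.065,0,.007),(-.071,-.022,.007),(-.071,.022,.007)): print(proj(s,sp(T,p)))
a=cv2.resize(s['frame'][20:320,240:400,::-1],None,fx=2,fy=2,interpolation=3);b=cv2.resize(t['frame'][80:200,255:365,::-1],None,fx=4,fy=5,interpolation=3)
cv2.imwrite('pics/w8.png',np.hstack([a,b]))
E
```

```text
clock 12.3 pos [0.509  0.215  0.1546] d [ 0.0011 -0.0007  0.0128] rot [ 0.318  -0.3488  0.0868] f [0.1987 0.7051 0.3799] w 0.03438104179523352
[324.574   74.9583]
[324.1847 273.1977]
[288.6067  73.1108]
[360.4949  73.2895]
```

View pics/w8.png

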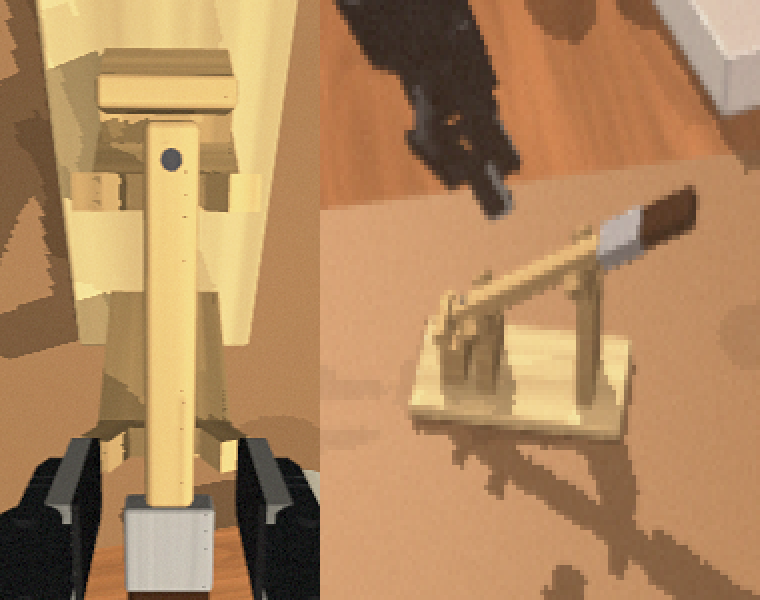

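The brush lies in both notches, bristles at the high end, butt at crop row 121 and stop edge at about row 110 (gap 3–4 mm). It is about 1.6 mm off-centre. I'll retreat, check that nothing has drifted, and hand in.

Emit:
send_rows([
  {"xyz": [0, 0, -0.04], "rotation": [0, 0, 0], "gripper": 0.4},
  {"xyz": [0, 0, -0.04], "rotation": [0, 0, 0], "gripper": 0.4},
  {"xyz": [0, 0, 0], "rotation": [0, 0, 0], "gripper": 0.4},
  {"xyz": [0, 0, 0], "rotation": [0, 0, 0], "gripper": 0.4},
])

```text
clock: 12.9
position: [0.4688, 0.2248, 0.2188]
eef_rot: [2.17, 1.582, 0.42]
ft_force: [-0.6, -0.7, -0.1]
width: 0.0343
```

```bash
python3 - <<'E'
from h import *
a=snap('side')['frame'].astype(int)
for i in range(6): b=snap('side')['frame'].astype(int)
print('brush region change',abs(a-b)[110:170,265:345].mean())
for n in('top','side'):
    if n=='top': snap(n)
    for k in('paint_jar','bauble','water_pot'): print(n,k,[np.round(d['box']) for d in r.find_in(n,k)[:1]])
o=r.get_obs();print(o['clock'],o['position'],o['dq'].round(3),o['ft_force'])
r.sign_off()
E
```

```text
brush region change 1.702986111111111
top paint_jar [array([349.,  82., 377., 117.])]
top bauble [array([266.,  73., 308., 127.])]
top water_pot [array([162.,  80., 196., 114.])]
side paint_jar [array([414., 223., 444., 259.])]
side bauble [array([390., 160., 419., 213.])]
side water_pot [array([373., 119., 394., 150.])]
13.6 [0.46887655 0.22514086 0.21998677] [ 0.002 -0.001 -0.     0.003 -0.001 -0.   ] [-0.00115027 -0.7283743  -0.62976849]
the job is handed in; nothing more can be done
```

The brush is lying in the rest and the job is handed in, at 13.6 s. I gripped the 214 mm brush (it measured 210 mm; the two look-alikes measured 290 mm), lifted it and tilted it 30°. I then lowered it into both notches, let go and backed the arm clear.

- **Brush position:** the last close view shows it in both saddles with the bristles at the high end. The butt is about 3–4 mm short of the foot stop, not touching it, against the 9 mm allowed. It is about 1.6 mm off-centre, against 7 mm allowed. The brush showed no motion between pictures taken after release.
- **Other objects:** the jar, bauble and pot were found within a few pixels of where they started. The arm was clear of everything.
- **Force:** my last press to feel the notch floor peaked at about 100 N at the wrist, higher than I intended but under the 120 N limit. I relaxed it before opening the gripper.
- **Rest position:** the top camera's rough estimate of the rest disagreed with the wrist camera by 3–7 mm. I used the wrist view, and the close-ups matched it.

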